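Bring the sanding bench back on after a trip

ROBOT

A 6-joint arm with a two-finger parallel gripper is mounted at the origin on the work surface. World frame = base frame: x ahead of the robot, y to its left, z up, the work surface at z = 0. Lengths are in m, angles in rad, forces in N, time in s.
With the tool pointing down it reaches from about 0.35 to 0.85 m from the base axis. Payload 8.1 kg.
Tool frame: the origin (TCP) lies on the centre line of the jaws, within the pads' length; the fingertips stand 25 mm ahead of it and the grasp point (between the pads) lies 6 mm ahead of it; z points along the fingers, y is the line along which they close (so a half turn about z gives the same grasp; the last joint's range is limited). The gripper opens to 93 mm and grips with 3 to 60 N. Pads are 15 mm wide; open, the fingers measure 128 mm over their backs; the gripper's body (75 mm by 188 mm) begins 65 mm behind the grasp point.
Start: joints at [-1.212, 0.13, 1.488, -0, 1.523, -0.085], TCP at [0.258, -0.542, 0.244] pointing down, gripper open.
Joint ranges: [-2.96, 2.96], [-0.89, 2.26], [0.02, 2.5], [-1.34, 4.48], [0, 2.73], [-2.66, 2.66]. Speed limits (rad/s): [2.39, 2.39, 2.79, 3.14, 3.14, 3.14].

INTERFACE

Orientations are given as a unit quaternion [x, y, z, w].
In Python, from plant import status, imaging, ticket, models gives the robot as it stands.
- The arm moves only by the shell command python3 -m pendant 'ROWS' [OPENING] [FORCE]. ROWS is JSON, a list of rows, each a list of 4 numbers: the shift along the world's x, y, z in m, then the turn about the world's z in rad. In form: [[dx, dy, dz, turn], ...]. A call has 1 to 20 rows; each row is the pose to reach, as a shift and turn from the pose commanded when the call began; what a row does not reach only later rows make up. A row lasts 1/12 s, in which the tool goes at most 41.7 mm and 7.16 degrees, less where a joint would pass 70% of its speed; a pose out of reach is approached as far as the arm can. A call with a gripper value outside its range is refused whole. OPENING is the opening, from 0 (shut) to 1 (fully open), set as the call begins (- or left out, the last holds). The fingers move at their own pace and stop on an object; FORCE is the grip in N (left out, the last holds). Time passes only in rows, so rows that repeat a pose let the fingers close. It gives the time, the measured TCP pose, the force, the opening and the grip force at its end, in the units of the state.
- status.state(): the state, without advancing time (a new reading comes with each control period).
- imaging.read_camera(name): name is "scene" or "top" or "wrist"; returns the picture (420x560x3 uint8, red, green, blue); there is no depth.
- imaging.calibration(name): a dict with "fov_y" (degrees; the focal length in pixels is half the picture's height over the tangent of half this angle, whatever the lens; pixels are square), "cx", "cy" (the principal point, pixels), "k1" (the pictures are not rectified: a ray, as slopes to the right and down, at radius r is drawn at 1 + k1 r^2 times it, then the intrinsics apply), "rvec" (rotation vector, rad) and "tvec" (3), from world to camera coordinates, as OpenCV has them; the wrist camera has in their place "T_tool_cam" (4x4, takes a point from camera to tool coordinates, whose origin is the TCP and whose axes are the flange's). Camera axes: x right, y down, z forward; pixel columns grow to the right and rows downward; lengths in m; the calibration is good to about 2 mm. A picture is of the moment at which its call begins: read the wrist's pose just before it. calibration takes no time and is no camera call.
- ticket.finish_job(): hands the job in; it is judged then, once.
Trained networks look in the newest picture that a camera, given by its name, has taken for a name from the list of things; names that differ only in an ending like _2 or _b are one class to them, and where a whole thing is asked for, a point or a joint stands for the part that bears it (a point fixed in the world has none). Each returns a list of dicts, best first, with "conf" (0 to 1); they miss things now and then, are a little off and sometimes report something else, mostly with a low value. They report only what shows in the picture. A call takes as long as a camera call.
- models.find_in(camera, query): "centre" ([x, y, z] in m, in world coordinates, good to about 4 mm: the middle of the surface that is visible of it).
- models.silhouettes(camera, query): "mask" (420x560 bool, what is visible of it).
The state is a dict: "t": time; "joints": joint angles; "dq": joint speeds; "effort": joint torques, N m; "ee_pos": TCP position; "orientation": TCP orientation; "ft_force": force on the tool from outside, world axes, zero at the start; "ft_torque": the same for the moment, N m; "width": finger opening in m; "grasp_force": force on a finger pad.
Only numpy, scipy, OpenCV 4.12 (cv2) and the standard library are available. Lean on these libraries where they do the work, as an engineer would, in place of code of your own. Each camera call takes 0.05 s, during which the arm holds its last target. There are 200 camera calls.

TASK

The bench supply has tripped and the sanding bench is off: bring it back on with light fingertip presses, in this order: press the round Reset button on the bench power box, tap the round On button of the dust extractor's remote where it lies, then push the sander's plain round Start button fully in, so that it stays in. Press gently, do not pick up or shift the remote or anything else on the bench, and keep off the Test, Off and Stop buttons. Finish clear of everything.

Things in the scene. Friction and masses are not known exactly. Their poses are not given: they have to be found in the camera images.
- power_box: bench power box, screwed down: low grey box with a black top, 110 (x) x 310 (y) x 65 mm high, screw-down feet at both ends (380 mm over the feet). Origin: centre of its underside, z up. Three sockets with closed flaps (9 mm high) sit on top from the middle to the -y end; the white breaker plate with the Reset and Test buttons is at the +y end.
- reset (a joint): Reset button of the power box, grey, round, 24 mm across, standing 10 mm proud of the box's top, at (-20, +85) mm in the box's x, y. Joint value = how far it is pressed down: 0 out, 0.007 m at its stop. Sprung: starts to move at 1.5 N, 4.3 N at 3 mm, 8 N at the stop, comes back by itself. It counts as pressed beyond 3 mm.
- reset_top (a point): centre of the Reset button's top face (75 mm above the bench when out); z points up, out of the face
- test (a joint): Test button of the power box, not to be pressed: small grey square, 11 mm, only 3 mm proud, at (28, 122) mm in the box's x, y, 61 mm from Reset. Value 0 out, 0.003 m pressed in.
- remote: loose hand remote of the dust extractor, lying flat on the bench: black case 130 (x) x 52 (y) x 20 mm, about 0.15 kg, with a wire loop at its -x end. Origin: centre of its underside, z up.
- remote_on (a joint): On button of the remote, grey, round, 25 mm across, 8 mm proud of the case, at (30, 0) mm in the remote's x, y (the end away from the wire loop). Value = how far it is pressed: 0 out, 0.005 m at its stop. Sprung: starts to move at 1.5 N, 4.5 N at 2.5 mm, 7.5 N at the stop, comes back by itself. Pressed beyond 2.5 mm it counts.
- remote_on_top (a point): centre of the On button's top face (28 mm above the bench when out); z points up, out of the face
- remote_off (a joint): Off button of the remote, not to be pressed: small grey square, 13 mm, 3 mm proud, at (-25, 0) mm in the remote's x, y, 55 mm from On. Value 0 out, 0.003 m pressed in.
- sander: belt and disc sander, fixed on the robot's left: grey base 270 (x) x 460 (y) mm, 100 mm belt along y, its top 206 mm up; disc with table (255 mm up) at +y. Origin: on the bench under its middle, z up; front faces its -x. Switch plinth in front, 160 mm wide: its face's middle is 74 mm up at (-177, -50) mm, sloping down to the front, 0.35 rad from level; the belt arm stands 140 mm behind it
- sander_start (a joint): Start button on the plinth: the plain grey round one, 25 mm across, standing 15 mm out of the sloping face, at (-177, -80) mm in the sander's x, y. Value = how far it is pushed in along the normal of the face: 0 out, 0.007 m fully in. No spring: it slides against about 3 N to a firm stop and stays where it is pushed.
- sander_start_top (a point): centre of the Start button's top face; its z axis is the outward normal of the sloping face (against z the button is pushed in); it moves in with the button
- sander_stop (a joint): Stop button on the plinth, not to be pressed: a mushroom head, 34 mm across, standing 21 mm out of the face, 60 mm from Start towards the sander's +y (towards the disc). Value 0 out, 0.006 m pressed in.
- tape: loose black tape measure, 70 x 68 x 36 mm, beside the remote. Origin: centre of its underside
- screwdriver: loose yellow screwdriver, 170 mm long, lying beside the remote. Origin: centre of its underside
- offcut: loose wooden offcut, 60 x 140 x 44 mm, near the power box. Origin: centre of its underside
- sanding_block: loose cork sanding block, 62 x 100 x 34 mm, near the power box. Origin: centre of its underside
- glue: loose white glue bottle, 60 mm across, 170 mm tall, standing far on the bench. Origin: centre of its underside
- mallet: loose beech mallet lying far on the bench, head 75 x 130 x 60 mm, handle 240 mm. Origin: centre of the head's underside
- chisel: loose yellow-handled chisel, 250 mm long, 26 mm high, lying far on the bench. Origin: near its middle, on its underside

How it is judged:
On the way, in this order (a step that is already met when the one before it is completed fails the run):
1. the Reset button of the power box is pressed, by 3 mm or more (value of joint reset above 0.003 m), for 0.04 s.
2. then the On button of the remote is pressed, by 2.5 mm or more (value of joint remote_on above 0.0025 m), for 0.04 s.
3. then the sander's Start button is pushed in, at least 5 of its 7 mm (value of joint sander_start above 0.005 m), for 0.04 s.
At the end, for the whole second after the job is handed in: The sander's Start button is in by at least 5 mm of 7 and stays there; Reset and On have come back out (within 1 mm) and Test, Off and Stop are out; the remote lies flat on the bench at rest within 30 mm of where it was, and so does every loose thing (value of joint sander_start above 0.005 m and value of joint each of reset, remote_on, test, remote_off, sander_stop below 0.001 m and height (world z) of remote below 0.01 m and angle between remote's own z axis and vertical below 0.1 rad and linear speed of remote below 0.02 m/s and distance of each of remote, tape, screwdriver, offcut, sanding_block, glue, mallet, chisel from where it was at the start of the episode below 0.03 m); the robot touches nothing.
It fails at once if Test, Off or Stop is pressed in (1.5 mm or more) (value of joint any of test, remote_off, sander_stop above 0.0015 m).
It fails at once if the remote is picked up, tipped or shifted by 30 mm (height (world z) of remote above 0.012 m or angle between remote's own z axis and vertical above 0.25 rad or distance of remote from where it was at the start of the episode above 0.03 m).
It fails at once if the fingers press harder than 20 N on the power box or the remote, or harder than 30 N on the sander (contact force between the fingers and power_box above 20 N or contact force between the fingers and remote above 20 N or contact force between the fingers and sander above 30 N).
It fails at once if another loose thing is shifted or lifted by 30 mm (distance of any of tape, screwdriver, offcut, sanding_block, glue, mallet, chisel from where it was at the start of the episode above 0.03 m).
It also fails if it takes over 48 s, if anything falls off the work surface, if the arm or the gripper's body presses on something with over 40 N, if the wrist force passes 120 N, or if a joint passes its speed limit or range.

## Working session

There is one attempt and no reset: what is moved stays moved. The work goes in short steps, Python scripts to look and compute and a shell command to move; the robot and the scene stay as the last step left them, time stands still between calls to the robot, and variables do not carry over. Pictures are saved under pics/ and viewed, at most 10 in all, crops included, and the job is handed in when it is done.

```bash
mkdir -p pics; cat > h.py <<'E'
import numpy as np, cv2
from plant import status, imaging, models
from scipy.spatial.transform import Rotation as R
def cam(name):
    c=imaging.calibration(name); f=210/np.tan(np.radians(c['fov_y'])/2)
    if 'rvec' in c:
        Rm=R.from_rotvec(c['rvec']).as_matrix(); t=np.array(c['tvec'])
    else:
        s=status.state(); T=np.eye(4); T[:3,:3]=R.from_quat(s['orientation']).as_matrix(); T[:3,3]=s['ee_pos']
        W=np.linalg.inv(T@np.array(c['T_tool_cam'])); Rm,t=W[:3,:3],W[:3,3]
    return f,c,Rm,t
def ray(C,u,v):
    f,c,Rm,t=C; K=np.array([[f,0,c['cx']],[0,f,c['cy']],[0,0,1]])
    d=np.array([(u-c['cx'])/f,(v-c['cy'])/f]); x=d.copy()
    for _ in range(30): x=d/(1+c['k1']*(x@x))
    return -Rm.T@t, Rm.T@np.array([x[0],x[1],1])
def onz(C,u,v,z):
    o,d=ray(C,u,v); return o+d*(z-o[2])/d[2]
def proj(C,p):
    f,c,Rm,t=C; q=Rm@np.array(p)+t; x=q[:2]/q[2]; x=x*(1+c['k1']*(x@x)); return x*f+[c['cx'],c['cy']]
def snap(name,fn):
    C=cam(name); im=imaging.read_camera(name); cv2.imwrite('pics/'+fn,im[:,:,::-1]); return C,im
E
python3 - <<'E'
from h import *
np.set_printoptions(precision=4,suppress=True)
for n in ['scene','top']:
    C,im=snap(n,n+'1.png'); print(n,'campos',-C[2].T@C[3])
    for q in ['power_box','reset','reset_top','remote','remote_on_top','sander','sander_start_top','sander_stop','tape','screwdriver','offcut','sanding_block']:
        print(q,[(np.round(d['centre'],4).tolist(),round(d['conf'],2)) for d in models.find_in(n,q)[:3]])
s=status.state();print(s['t'],s['ee_pos'],s['orientation'],s['ft_force'])
E
```

```text
scene campos [1.1973 0.1148 1.0062]
power_box [([0.5422, -0.3151, 0.0626], 0.57), ([0.4193, -0.3872, 0.0456], 0.29)]
reset []
reset_top [([0.5247, 0.08, 0.0276], 0.6)]
remote [([0.5269, 0.0437, 0.0183], 0.85)]
remote_on_top [([0.5238, 0.0739, 0.0301], 0.5), ([0.5424, 0.3405, 0.0873], 0.34)]
sander [([0.7719, -0.041, 0.1047], 0.74), ([0.5241, 0.5086, 0.1555], 0.66)]
sander_start_top [([0.5439, 0.3393, 0.0881], 0.62), ([0.5251, 0.0792, 0.0303], 0.28)]
sander_stop [([0.4877, 0.3409, 0.0921], 0.49), ([0.7683, 0.1341, 0.0156], 0.35)]
tape [([0.4423, 0.0627, 0.0346], 0.76)]
screwdriver [([0.582, 0.0004, 0.0194], 0.91)]
offcut [([0.4179, -0.3872, 0.0418], 0.74)]
sanding_block [([0.6211, -0.2889, 0.0359], 0.65)]
top campos [0.3549 0.062  1.6179]
power_box []
reset [([0.6014, -0.2937, 0.0356], 0.62)]
reset_top [([0.4724, -0.2454, 0.0728], 0.54)]
remote [([0.5138, 0.0461, 0.0202], 0.63)]
remote_on_top []
sander [([0.4597, 0.5152, 0.1812], 0.86), ([0.5713, -0.006, 0.0221], 0.35)]
sander_start_top [([0.4179, -0.3821, 0.0449], 0.63), ([0.5404, 0.3387, 0.0845], 0.45), ([0.5098, -0.31, 0.0637], 0.18)]
sander_stop [([0.5079, 0.0438, 0.0204], 0.7)]
tape [([0.4265, 0.0635, 0.0347], 0.74), ([0.7413, -0.0515, 0.114], 0.34)]
screwdriver [([0.5732, -0.0068, 0.0173], 0.59)]
offcut [([0.4192, -0.3841, 0.0483], 0.68)]
sanding_block [([0.6031, -0.2927, 0.0336], 0.64)]
1.3 [ 0.2576 -0.5419  0.2436] [ 0.9755  0.2201 -0.      0.    ] [-0.0262  0.0696  0.5077]
```

View pics/scene1.png

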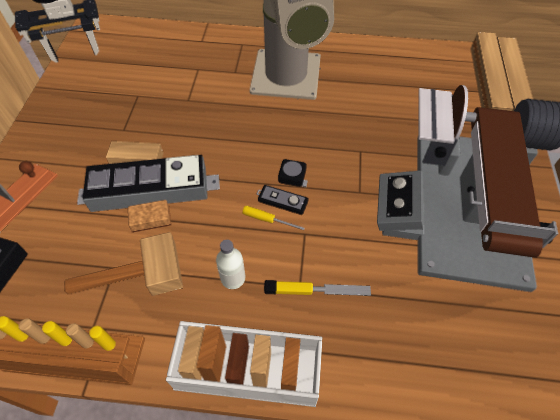

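View pics/top1.png

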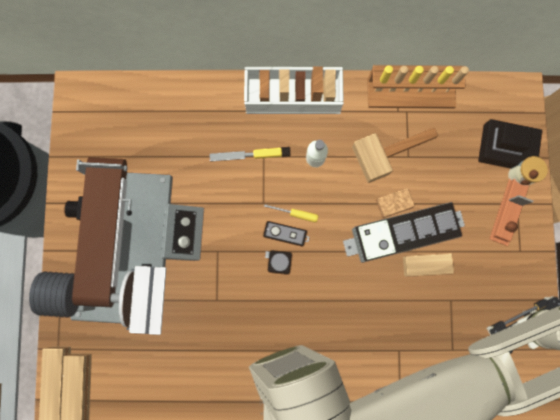

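Both views show Reset (scene 177,165; top 384,244), the remote's On (scene 293,199; top ~294,235), and the plinth with its two buttons (top ~185,218 and 185,242). The sander is turned about +90°, so Start is the button further from the robot.

```bash
python3 - <<'E'
from h import *
np.set_printoptions(precision=4,suppress=True)
S=cam('scene');T=cam('top')
for n,a,b,z in [('reset',(177,165),(384,244),.075),('on',(293,199),(294,235),.028),('start',(400,208),(185,218),.088),('stop',(400,183),(185,242),.095)]:
    print(n,onz(S,*a,z),onz(T,*b,z))
print(np.array(imaging.calibration('wrist')['T_tool_cam']),imaging.calibration('wrist')['fov_y'])
ims=[]
for f,(u,v) in [('scene1',(177,172)),('scene1',(290,195)),('scene1',(400,195)),('top1',(380,240)),('top1',(287,235)),('top1',(185,232))]:
    im=cv2.imread(f'pics/{f}.png'); ims.append(cv2.resize(im[v-32:v+32,u-32:u+32],(260,260),interpolation=cv2.INTER_CUBIC))
cv2.imwrite('pics/crop.png',np.vstack([np.hstack(ims[:3]),np.hstack(ims[3:])]))
E
```

```text
reset [ 0.4816 -0.2396  0.075 ] [ 0.4775 -0.2452  0.075 ]
on [0.5237 0.0753 0.028 ] [0.5083 0.0186 0.028 ]
start [0.5622 0.3422 0.088 ] [0.5519 0.3404 0.088 ]
stop [0.4902 0.3432 0.095 ] [0.4807 0.3373 0.095 ]
[[-0.0007 -0.9674 -0.2533  0.0696]
 [ 1.     -0.0009  0.0007  0.0005]
 [-0.0009 -0.2533  0.9674 -0.1409]
 [ 0.      0.      0.      1.    ]] 66.15984473995854
```

View pics/crop.png

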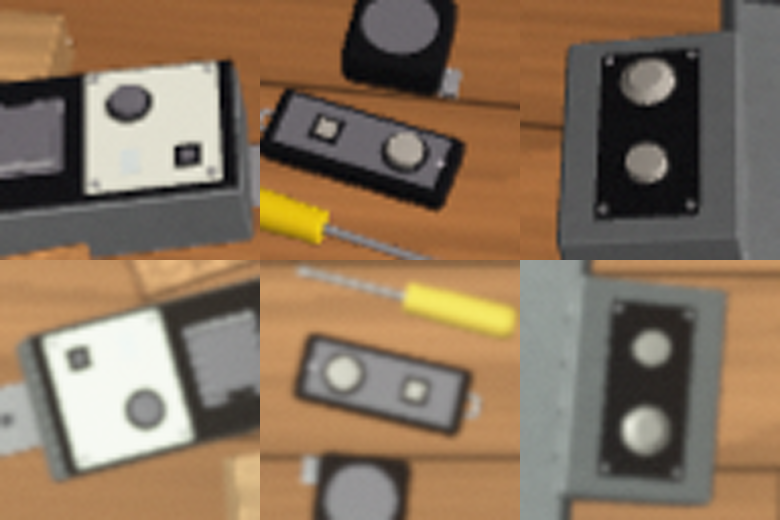

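```bash
python3 -m pendant '[[0.02,0.03,0,0],[0.045,0.06,0,0],[0.065,0.09,0,0],[0.09,0.12,0,0],[0.11,0.15,0,0],[0.135,0.18,0,0],[0.155,0.21,-0.005,0],[0.18,0.24,-0.01,0],[0.2,0.27,-0.015,0],[0.215,0.29,-0.02,0],[0.221,0.299,-0.024,0],[0.221,0.299,-0.024,0],[0.221,0.299,-0.024,0]]' 0
python3 - <<'E'
from h import *
np.set_printoptions(precision=4,suppress=True)
S=cam('scene');T=cam('top')
def tri(rs):
    A=0;b=0
    for o,d in rs:
        d=d/np.linalg.norm(d);P=np.eye(3)-np.outer(d,d);A=A+P;b=b+P@o
    return np.linalg.solve(A,b)
for n,a,b in [('reset',(176.5,165.4),(383.7,244.4)),('on',(293.7,199.9),(275.4,230.6)),('start',(399,202.9),(185.5,222)),('stop',(399.5,182.7),(183.8,241.8))]:
    print(n,tri([ray(S,*a),ray(T,*b)]))
C,im=snap('wrist','w1.png')
s=status.state();print(s['t'],s['ee_pos'],s['width'])
for q in ['reset_top','reset','test']: print(q,[(np.round(d['centre'],4),proj(C,d['centre']),d['conf']) for d in models.find_in('wrist',q)[:2]])
E
```

```text
t: 2.38
ee_pos: [0.4784, -0.2431, 0.2195]
orientation: [0.975, 0.221, -0.0, 0.0]
ft_force: [-0.6, -0.6, 0.3]
width: 0.0109
grasp_force: 0.0
reset [ 0.4767 -0.2449  0.0666]
on [0.5222 0.0762 0.0218]
start [0.5412 0.3412 0.0796]
stop [0.4821 0.3434 0.0856]
2.4333 [ 0.4782 -0.2438  0.2198] 0.0067937233116600985
reset_top [(array([0.4357, 0.0297, 0.0211]), array([ 21.8935, 119.1045]), 0.69), (array([ 0.4752, -0.2434,  0.0775]), array([279.8192, 210.3098]), 0.61)]
reset [(array([ 0.4733, -0.243 ,  0.0746]), array([278.5516, 211.1535]), 0.89)]
test [(array([ 0.5145, -0.1949,  0.0683]), array([249.5391, 146.4123]), 0.39)]
```

View pics/w1.png

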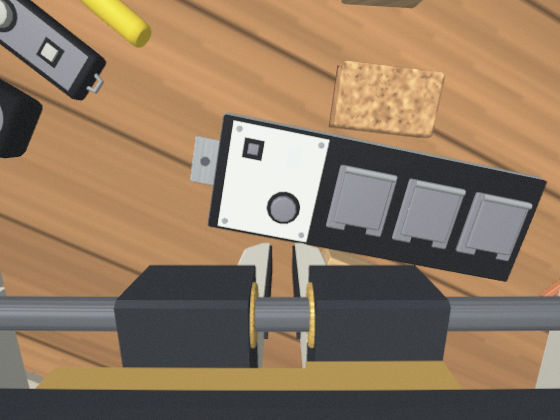

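The wrist view shows Reset at (283,207), Test at (253,149), and nothing near the descent path.

```bash
python3 - <<'E'
from h import *
C=cam('wrist');print(onz(C,283,207,.075),onz(C,253,149,.068))
E
python3 -m pendant '[[-0.001,-0.001,-0.03,0],[-0.002,-0.001,-0.06,0],[-0.002,-0.002,-0.085,0],[-0.002,-0.002,-0.105,0],[-0.002,-0.002,-0.113,0],[-0.002,-0.002,-0.113,0],[-0.002,-0.002,-0.113,0]]'
```

```text
[ 0.47840781 -0.24633743  0.075     ] [ 0.51368451 -0.20000338  0.068     ]
t: 3.17
ee_pos: [0.4766, -0.2456, 0.1073]
orientation: [0.976, 0.22, 0.0, 0.0]
ft_force: [-0.0, -0.8, 0.9]
width: 0.0005
grasp_force: 0.0
```

Centred within 2 mm and 7 mm above the button; press in small steps.

```bash
python3 -m pendant '[[0.001,0,-0.004,0],[0.001,0,-0.007,0],[0.001,0,-0.009,0],[0.001,0,-0.0105,0],[0.001,0,-0.0115,0],[0.001,0,-0.0115,0],[0.001,0,-0.0115,0]]'
```

```text
t: 3.75
ee_pos: [0.4786, -0.2455, 0.0962]
orientation: [0.975, 0.22, 0.001, 0.001]
ft_force: [1.3, -1.7, 4.8]
width: 0.0003
grasp_force: 2.5
```

```bash
python3 -m pendant '[[0,0,-0.001,0],[0,0,-0.0015,0],[0,0,-0.0015,0],[0,0,-0.0015,0]]'
```

```text
t: 4.08
ee_pos: [0.4786, -0.2455, 0.0949]
orientation: [0.975, 0.22, 0.001, 0.001]
ft_force: [0.9, -1.0, 6.3]
width: 0.0005
grasp_force: 3.2
```

```bash
python3 -m pendant '[[0,0,0.02,0],[0,0,0.05,0],[0,0,0.08,0],[0,0.02,0.095,0],[0.005,0.05,0.095,0],[0.01,0.085,0.095,0],[0.015,0.12,0.095,0],[0.02,0.155,0.095,0],[0.025,0.19,0.095,0],[0.03,0.225,0.095,0],[0.035,0.26,0.09,0],[0.04,0.29,0.085,0],[0.044,0.31,0.085,0],[0.044,0.3205,0.085,0],[0.044,0.3205,0.085,0],[0.044,0.3205,0.085,0]]'
python3 - <<'E'
from h import *
np.set_printoptions(precision=4,suppress=True)
C,im=snap('wrist','w2.png')
s=status.state();print(s['t'],s['ee_pos'],s['ft_force'])
for q in ['remote_on_top','remote_on','remote_off','remote']: print(q,[(np.round(d['centre'],4),proj(C,d['centre']),d['conf']) for d in models.find_in('wrist',q)[:2]])
E
```

```text
t: 5.42
ee_pos: [0.5213, 0.0754, 0.1784]
orientation: [0.975, 0.221, -0.0, 0.0]
ft_force: [-0.1, -0.1, -0.5]
width: 0.0006
grasp_force: 0.0
5.4667 [0.5214 0.0747 0.1785] [ 0.1668  0.1694 -0.3571]
remote_on_top []
remote_on [(array([0.5227, 0.0757, 0.0239]), array([281.3201, 202.3744]), 0.75)]
remote_off [(array([0.5069, 0.0194, 0.0278]), array([327.2617, 242.3772]), 0.73)]
remote [(array([0.5194, 0.0498, 0.0192]), array([304.0877, 215.5214]), 0.55)]
```

View pics/w2.png

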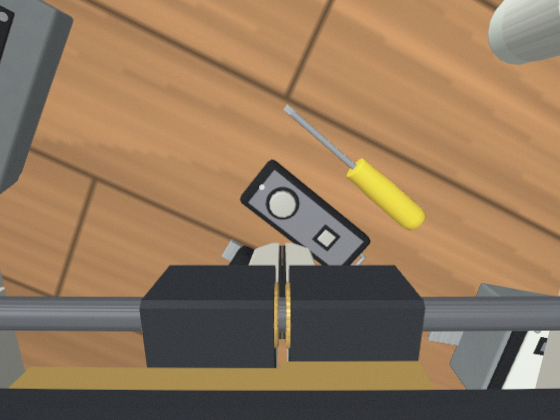

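The wrist view shows On at (283,204) and Off at (326,238). The tape is under the gripper body but only 36 mm high, so it stays clear.

```bash
python3 - <<'E'
from h import *
C=cam('wrist');print(onz(C,283,204,.028))
E
python3 -m pendant '[[0,0,-0.035,0],[0,0,-0.07,0],[0,0,-0.095,0],[0,0,-0.11,0],[0,0,-0.118,0],[0,0,-0.118,0],[0,0,-0.118,0]]'
```

```text
[0.52334309 0.07304357 0.028     ]
t: 6.25
ee_pos: [0.522, 0.0752, 0.0612]
orientation: [0.976, 0.22, 0.0, 0.0]
ft_force: [0.5, 1.1, 1.6]
width: 0.0005
grasp_force: 0.0
```

```bash
python3 -m pendant '[[0.001,-0.001,-0.004,0],[0.001,-0.001,-0.007,0],[0.001,-0.001,-0.009,0],[0.001,-0.001,-0.0105,0],[0.001,-0.001,-0.0115,0],[0.001,-0.001,-0.0115,0],[0.001,-0.001,-0.0115,0]]'
```

```text
t: 6.83
ee_pos: [0.5237, 0.0746, 0.0501]
orientation: [0.975, 0.22, 0.001, 0.0]
ft_force: [1.3, -1.3, 5.0]
width: 0.0007
grasp_force: 2.6
```

```bash
python3 -m pendant '[[0,0,-0.0007,0],[0,0,-0.0013,0],[0,0,-0.0013,0],[0,0,-0.0013,0]]'
```

```text
t: 7.17
ee_pos: [0.5237, 0.0745, 0.049]
orientation: [0.975, 0.22, 0.001, 0.0]
ft_force: [0.8, -1.3, 6.4]
width: 0.0004
grasp_force: 3.3
```

```bash
python3 -m pendant '[[0,0,0.025,0],[0,0,0.06,0],[0,0.01,0.1,0],[0.002,0.03,0.135,0.1],[0.004,0.06,0.155,0.2],[0.006,0.09,0.164,0.32],[0.008,0.12,0.164,0.44],[0.01,0.15,0.164,0.56],[0.012,0.18,0.164,0.68],[0.014,0.205,0.164,0.8],[0.015,0.23,0.164,0.92],[0.016,0.25,0.164,1.04],[0.017,0.26,0.164,1.126],[0.017,0.2655,0.164,1.126],[0.017,0.2655,0.164,1.126],[0.017,0.2655,0.164,1.126]]'
python3 - <<'E'
from h import *
np.set_printoptions(precision=4,suppress=True)
T=cam('top');print('table corner',onz(T,165,267,.255),'belt arm edge',onz(T,126,200,.206))
C,im=snap('wrist','w3.png')
s=status.state();print(s['t'],s['ee_pos'],s['joints'],s['ft_force'])
for q in ['sander_start_top','sander_start','sander_stop']: print(q,[(np.round(d['centre'],4),proj(C,d['centre']),d['conf']) for d in models.find_in('wrist',q)[:2]])
print(proj(C,[.541,.341,.088]))
E
```

```text
t: 8.5
ee_pos: [0.5394, 0.3398, 0.2114]
orientation: [0.708, 0.706, -0.0, -0.0]
ft_force: [1.0, -0.5, -0.5]
width: 0.0007
grasp_force: 0.0
table corner [0.4025 0.3586 0.255 ] belt arm edge [0.586  0.4821 0.206 ]
8.55 [0.5396 0.3394 0.2116] [ 0.4812  0.2468  1.4156 -0.0003  1.4799  0.4852] [-0.7408 -0.5732  0.199 ]
sander_start_top [(array([0.5421, 0.3416, 0.0882]), array([285.1213, 209.6991]), 0.65)]
sander_start [(array([0.5425, 0.3396, 0.0936]), array([285.6663, 213.6393]), 0.8)]
sander_stop [(array([0.4816, 0.3456, 0.0915]), array([212.5365, 206.3323]), 0.63)]
[283.821  210.3328]
```

View pics/w3.png

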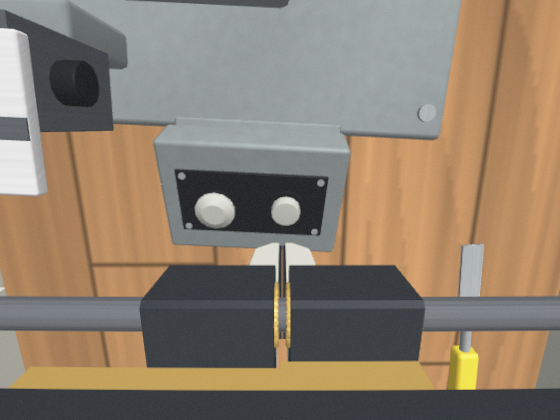

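Start is at (286,211), giving about (0.542, 0.341, 0.088), in agreement with the text. Stop is at (215,210). I'll approach from just outside along the normal, offset downhill so the fingertip's edge meets the button's centre.

```bash
python3 -m pendant '[[0.001,-0.003,-0.03,0],[0.002,-0.006,-0.055,0],[0.0025,-0.008,-0.075,0],[0.0025,-0.008,-0.085,0],[0.0025,-0.008,-0.09,0],[0.0025,-0.008,-0.09,0],[0.0025,-0.008,-0.09,0]]'
```

```text
t: 9.28
ee_pos: [0.5427, 0.3324, 0.1231]
orientation: [0.708, 0.707, 0.001, 0.0]
ft_force: [0.4, 0.5, 0.2]
width: 0.0004
grasp_force: 0.0
```

```bash
python3 -m pendant '[[0,0.001,-0.003,0],[0,0.002,-0.0055,0],[0,0.0025,-0.007,0],[0,0.003,-0.0085,0],[0,0.0035,-0.01,0],[0,0.004,-0.011,0],[0,0.004,-0.011,0],[0,0.004,-0.011,0]]'
```

```text
t: 9.95
ee_pos: [0.5424, 0.3364, 0.1111]
orientation: [0.707, 0.707, 0.0, 0.0]
ft_force: [0.5, 1.0, 2.2]
width: 0.0009
grasp_force: 1.1
```

```bash
python3 -m pendant '[[0,0.0005,-0.001,0],[0,0.0007,-0.002,0],[0,0.001,-0.003,0],[0,0.0013,-0.004,0],[0,0.0013,-0.004,0],[0,0.0013,-0.004,0]]'
```

```text
t: 10.45
ee_pos: [0.5426, 0.3375, 0.1079]
orientation: [0.707, 0.707, 0.0, 0.0]
ft_force: [-0.8, -0.8, 9.3]
width: -0.0002
grasp_force: 4.5
```

```bash
python3 -m pendant '[[0,0.0002,-0.0006,0],[0,0.0003,-0.001,0],[0,0.0003,-0.001,0],[0,0.0003,-0.001,0]]'
```

```text
t: 10.78
ee_pos: [0.5427, 0.3376, 0.1077]
orientation: [0.707, 0.707, 0.0, 0.0]
ft_force: [-3.2, -4.4, 13.3]
width: 0.0005
grasp_force: 7.4
```

Firm stop reached: the force rises and the tip no longer moves. Retract and check.

```bash
python3 -m pendant '[[0,-0.003,0.008,0],[0,-0.008,0.025,0],[0,-0.01,0.05,0],[0,-0.01,0.085,0],[0,-0.01,0.105,0],[0,-0.003,0.105,0],[0,0.003,0.105,0],[0,0.003,0.105,0],[0,0.003,0.105,0]]'
python3 - <<'E'
from h import *
C,im=snap('wrist','w4.png')
s=status.state();print(s['t'],s['ee_pos'],s['ft_force'])
a=cv2.imread('pics/w3.png')[130:250,150:360];b=im[130:250,150:360,::-1]
cv2.imwrite('pics/cmp.png',np.hstack([cv2.resize(x,None,fx=1.9,fy=1.9,interpolation=cv2.INTER_CUBIC) for x in (a,b)]))
for n in ['scene','top']:
    snap(n,n+'2.png')
    for q in ['remote','tape','screwdriver']: print(n,q,[np.round(d['centre'],4) for d in models.find_in(n,q)[:1]])
E
```

```text
t: 11.53
ee_pos: [0.5409, 0.3405, 0.2084]
orientation: [0.707, 0.707, -0.002, -0.001]
ft_force: [-0.3, -0.4, -0.5]
width: 0.0006
grasp_force: 0.0
11.5833 [0.54101541 0.34031478 0.20837639] [-0.01606964  0.02373505 -0.23817272]
scene remote [array([0.5261, 0.0448, 0.018 ])]
scene tape [array([0.4417, 0.0618, 0.0354])]
scene screwdriver [array([ 0.5398, -0.3124,  0.0647])]
top remote [array([0.5119, 0.0407, 0.0205])]
top tape [array([0.4253, 0.0657, 0.0366])]
top screwdriver [array([ 0.5704, -0.0097,  0.0206])]
```

View pics/cmp.png

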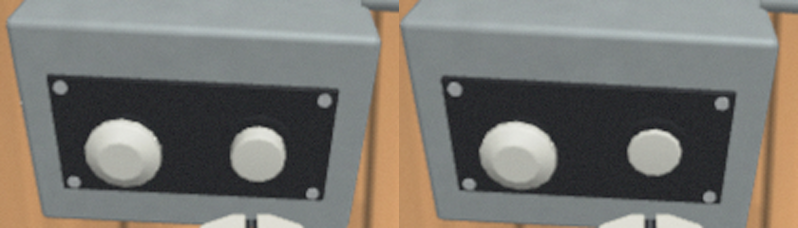

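View pics/scene2.png

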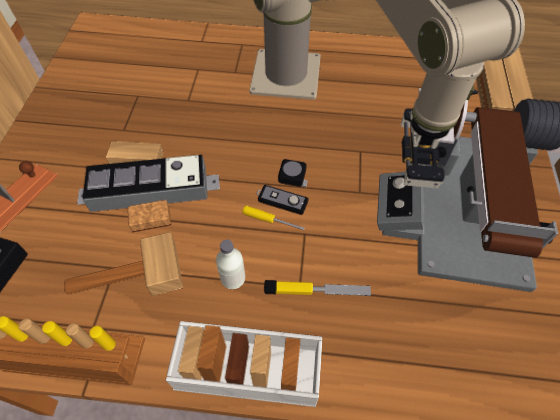

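The close view shows Start now sitting clearly lower, with Stop still out. The scene view shows nothing moved and the arm clear, so I'm handing in.

```bash
python3 -m pendant '[[0,-0.02,0.03,0],[0,-0.04,0.05,0],[0,-0.04,0.05,0],[0,-0.04,0.05,0]]'; python3 -c "
from plant import ticket; print(ticket.finish_job())"
```

```text
t: 12.32
ee_pos: [0.5433, 0.3004, 0.2631]
orientation: [0.708, 0.706, 0.002, 0.001]
ft_force: [0.4, 1.4, -0.2]
width: 0.0006
grasp_force: 0.0
the job is handed in; nothing more can be done
None
```

I pressed Reset, then the remote's On, then pushed Start in to its stop, and handed the job in after about 12 s with the arm clear; the pictures show Start in and nothing shifted, but no verdict came back.

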